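# Lock the slide cabinet and put its key away

### The arm

A 6-joint arm with a two-finger parallel gripper is mounted at the origin on the work surface. World frame = base frame: x ahead of the robot, y to its left, z up, the work surface at z = 0. Lengths are in m, angles in degrees, forces in N, time in s.
With the tool pointing down it reaches from about 0.4 to 0.825 m from the base axis. Payload 7 kg.
Tool frame: the origin (TCP) lies on the centre line of the jaws, within the pads' length; the fingertips stand 19 mm ahead of it and the grasp point (between the pads) is the TCP; z points along the fingers, y is the line along which they close (so a half turn about z gives the same grasp; the last joint's range is limited). The gripper opens to 88 mm and grips with 3 to 60 N. Pads are 19 mm wide; open, the fingers measure 130 mm over their backs; the gripper's body (78 mm by 193 mm) begins 47 mm behind the grasp point.
Start: joints at [91.679, 20.546, 0.682, 0, -70.136, -16.507], TCP at [0.173, 0.652, 0.246] pointing down, gripper open.
Joint ranges: [-176.03, 176.03], [-82.01, 121.73], [-58.28, 71.71], [-173.87, 95.51], [-174.79, -0.11], [-173.66, 173.66]. Speed limits (degrees/s): [136.94, 136.94, 172.46, 180, 180, 180].

### API

Orientations are given as [roll, pitch, yaw] about the fixed x, y, z axes, in that order (R = Rz(yaw) Ry(pitch) Rx(roll)).
In Python, from plant import get_state, capture, close_job gives the robot as it stands.
- The arm moves only by the tool apply_moves, never from a script. Its argument "targets" is a list of rows, each a list of 7 numbers: the opening, from 0 (shut) to 1 (fully open), then the shift along the tool's x, y, z normalised to -1 to 1, where 1 is 1000 mm, then the turn, a rotation vector about the tool's x, y, z normalised to -1 to 1, where 1 is 90 degrees. In form: [[claw, tx, ty, tz, ax, ay, az], ...]. A call has 1 to 20 rows; each row shifts and turns the commanded pose from where the row before left it, along the tool's axes as they then stand; what a row does not reach is not made up. A row lasts 1/12 s, in which the tool goes at most 41.7 mm and 7.16 degrees, less where a joint would pass 70% of its speed; a pose out of reach is approached as far as the arm can. A call with a number of a shift or a turn outside -1 to 1 is refused whole. A call with a gripper value outside its range is refused whole. The fingers move at their own pace and stop on an object; "newtons" is the grip in N (left out, the last holds). Time passes only in rows, so rows that do not move let the fingers close. It gives the time, the measured TCP pose, the force, the opening and the grip force at its end, in the units of the state.
- get_state(): the state, without advancing time (a new reading comes with each control period).
- capture(name): name is "scene" or "top"; returns a dict with "frame" (420x560x3 uint8, red, green, blue), "range_z" (420x560 float32, m along the optical axis (not along the pixel's ray), 0 where there is no reading), "camera_matrix" (3x3 intrinsics, pixels), "k1" (the pictures are not rectified: a ray, as slopes to the right and down, at radius r is drawn at 1 + k1 r^2 times it, then the intrinsics apply), "T" (4x4, takes a point from camera to world coordinates). Camera axes: x right, y down, z forward; pixel columns grow to the right and rows downward; lengths in m; the calibration is good to about 2 mm. A picture is of the moment at which its call begins.
- close_job(): hands the job in; it is judged then, once.
The state is a dict: "time_s": time; "joints": joint angles; "qd": joint speeds; "joint_torque": joint torques, N m; "tcp_pos": TCP position; "eef_rot": TCP orientation; "contact_force": force on the tool from outside, world axes, zero at the start; "moment": the same for the moment, N m; "gripper_width": finger opening in m; "gripper_force": force on a finger pad.
Only numpy, scipy, OpenCV 4.12 (cv2) and the standard library are available. Lean on these libraries where they do the work, as an engineer would, in place of code of your own. Each camera call takes 0.05 s, during which the arm holds its last target. There are 200 camera calls.

### The job

Lock the microscope-slide cabinet: turn the key that stands in its lock clockwise (seen from above) to the stop, so that the brass latch is fully thrown; then turn it back to the one position where it will come out, find that position gently by feel, draw the key out without forcing it, and leave it in the blue key pot. Work by the key alone: do not push on the lock, latch or cabinet with the gripper, and leave the jar, slide box and glass dish where they are.

Things in the scene. Friction and masses are not known exactly. Their poses are not given: they have to be found in the camera images.
- keyhole (a point): Keyhole centre on the lock's upright axis, at the top face of a 52 mm square steel plate, 118 mm above the bench. z up, x towards the lid. The key comes out only with its bit under the plate's slot (6.5 mm wide, red line beyond it), within about 0.06 rad. The slot points along this +x only roughly: the plate sits crooked by up to 0.38 rad either way, which this pose does not show. Only images or feel tell.
- key_bow (a point): Centre of the loose key's blue upright grip (bow): 34 mm along x, 10 mm thick along y (grasp across this), 38 mm tall (z up the stem). At the start it is 33 mm above the keyhole, its +x 0.47 to 0.58 rad clockwise of the keyhole's +x. The key may be turned past the slot either way; away from the slot its bit strikes the plate after rising 2 mm. It must rise over 34 mm to leave the lock.
- latch (a joint): Brass tongue, 84 mm long, that swings clockwise from the lock into the keeper on the lid: 0 rad unlocked, 0.45 fully thrown, at a hard stop. Starts at 0 to 0.08. The bit meets it with the key's +x 0.65 to 0.8 rad (at latch 0) clockwise of the keyhole's +x, and pushes it against friction (0.06 N m) to the stop, at 1.1 to 1.2 rad. It stays there when the key turns back.
- pot_rim (a point): Centre of the mouth of the key pot, a blue round pot fixed to the bench, 72 mm outside and 64 mm inside at the rim, 42 mm tall, inner floor 5 mm above the bench. The key goes in tip first and may lean.
- cabinet: Fixed low wooden cabinet: deck 80 mm high, 52 mm to -x and 208 mm to +x of its origin, 228 mm wide. Origin on the bench straight below the keyhole, axes as the keyhole's. On the deck a grey lock case, 80 x 80 x 35 mm. The force between key and lock must stay under 30 N, in turning as in pulling.
- key: The same key, 86 mm long, about 50 g: origin at its tip, 67 mm below the bow's centre, axes as the bow's. Round steel stem 9 mm thick (in an 11 mm square hole, tip 34 mm below the keyhole at the start) with one bit: a tab 5 mm thick, along +x to 18 mm from the axis, 18 to 26 mm above the tip.
- jar: Bystander: amber glass jar with a black cap, 64 mm across, 75 mm tall; origin at the centre of its underside.
- slide_box: Bystander: green slide box, 70 x 90 x 30 mm; origin at the centre of its underside.
- dish: Bystander: closed glass dish, 93 mm across, 15 mm tall; origin at the centre of its underside.

How it is judged (in metres and radians):
On the way, in this order (a step that is already met when the one before it is completed fails the run):
1. the key has turned the latch to its stop (latch above 0.41 rad) (value of joint latch above 0.41 rad), for 0.2 s.
2. the key is drawn clear of the lock (its tip above the keyhole plate), the latch still thrown (z of key in the frame of keyhole above 0.002 m and value of joint latch above 0.41 rad), for 0.1 s.
At the end, for the whole second after the job is handed in: The latch is thrown (above 0.41 rad of 0.45); the key stands or leans in the pot, its tip inside it (within 32 mm of the pot's axis and at least 15 mm below the rim), released and at rest (value of joint latch above 0.41 rad and horizontal distance between key and pot_rim below 0.032 m and z of key in the frame of pot_rim below -0.015 m and linear speed of key below 0.02 m/s and contact force between the fingers and key below 0.1 N); the robot touches nothing.
It fails at once if the key is forced: the contact force between key and lock exceeds 30 N (contact force between key and cabinet above 30 N).
It fails at once if the gripper pushes on the lock, latch or cabinet (over 5 N) (contact force between any of the fingers, the arm and cabinet above 5 N).
It fails at once if the jar, slide box or dish is moved by more than 20 mm (distance of any of jar, slide_box, dish from where it was at the start of the episode above 0.02 m).
It also fails if it takes over 72 s, if anything falls off the work surface, if the arm or the gripper's body presses on something with over 40 N, if the wrist force passes 120 N, or if a joint passes its speed limit or range.

## Working session

There is one attempt and no reset: what is moved stays moved. The work goes in short steps, Python scripts to look and compute and a tool call to move; the robot and the scene stay as the last step left them, time stands still between calls to the robot, and variables do not carry over. Pictures are saved under pics/ and viewed, at most 10 in all, crops included, and the job is handed in when it is done.

Besides the shell and the picture viewer there is one more tool, called after "Request:" in YAML: its name, and indented under it one key for each argument. apply_moves: Moves the arm, as the interface text tells. Scaled input: -1 to 1 covers 1000 mm each way for a shift and 90 degrees each way for a turn. Its arguments: {"type":"object","properties":{"targets":{"type":"array","items":{"type":"array","items":{"type":"number"}}},"newtons":{"type":"number"}},"required":["targets"]}

```bash
ls; mkdir -p pics; cat > h.py <<'E'
import numpy as np, cv2
from plant import get_state, capture, close_job
def pts(c):
    K=c["camera_matrix"];h,w=c["range_z"].shape
    u,v=np.meshgrid(np.arange(w),np.arange(h))
    n=cv2.undistortPoints(np.stack([u,v],-1).reshape(-1,1,2).astype(np.float64),K,np.array([c["k1"],0,0,0,0.])).reshape(h,w,2)
    z=c["range_z"];P=np.stack([n[...,0]*z,n[...,1]*z,z],-1)
    return P@c["T"][:3,:3].T+c["T"][:3,3]
def snap(n):
    c=capture(n);np.savez(f"{n}.npz",P=pts(c),f=c["frame"],r=c["range_z"],K=c["camera_matrix"],k1=c["k1"],T=c["T"]);return c
E
python3 - <<'E'
from h import *
a=snap("scene");b=snap("top")
cv2.imwrite("pics/a.png",cv2.cvtColor(a["frame"],4));cv2.imwrite("pics/b.png",cv2.cvtColor(b["frame"],4))
for c in(a,b):print(c["T"].round(3),c["camera_matrix"],c["k1"])
print(get_state())
E
```

```text
pics
[[-0.813  0.303 -0.497  1.036]
 [ 0.581  0.459 -0.672  0.599]
 [ 0.025 -0.836 -0.549  0.651]
 [ 0.     0.     0.     1.   ]] [[400.40160786   0.         277.750341  ]
 [  0.         400.40160786 208.79665687]
 [  0.           0.           1.        ]] -0.07524846066000829
[[-0.04  -0.978  0.204  0.213]
 [-0.999  0.039 -0.011 -0.077]
 [ 0.003 -0.204 -0.979  1.609]
 [ 0.     0.     0.     1.   ]] [[516.16921022   0.         280.1267386 ]
 [  0.         516.16921022 211.13986888]
 [  0.           0.           1.        ]] -0.08205078110252244
{'time_s': 0.1, 'joints': array([ 9.16781160e+01,  2.05877767e+01,  6.37331670e-01, -1.86289069e-02,
       -7.01345055e+01, -1.65079246e+01]), 'qd': array([ 0.08945189, -0.05242514,  0.02885811,  0.00821939, -0.01767991,
        0.00101667]), 'joint_torque': array([-1.81586369e-03, -5.84164274e+01,  2.93750793e+01,  7.01568648e+00,
        1.01079335e-02, -6.30680302e-05]), 'tcp_pos': array([0.1726676 , 0.65210881, 0.24469566]), 'eef_rot': array([ 1.79913574e+02, -7.34962847e-03, -1.48361464e+01]), 'contact_force': array([-0.8727611 , -0.00394028, -0.1397408 ]), 'moment': array([-0.01324826,  0.04572415,  0.00860851]), 'gripper_force': 0.0, 'gripper_width': 0.08769352500550032}
```

View pics/a.png

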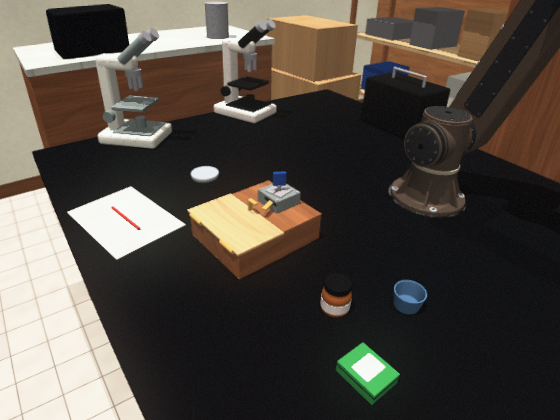

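View pics/b.png

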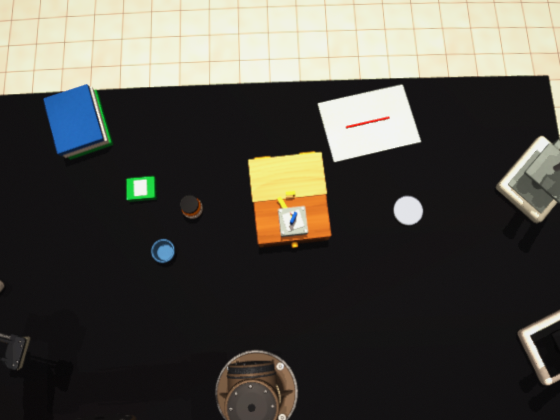

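The scene view shows the cabinet at (255,225), the key bow at (280,178), the pot at (409,297) and the jar at (337,295). The top view shows the key at (293,219), the lock plate around it, the pot at (163,251), the jar at (191,207), the box at (140,188) and the dish at (408,210). Next I'll measure these and zoom in on the lock.

```bash
python3 - <<'E'
from h import *
for n in("scene","top"):
    d=np.load(n+".npz");P=d["P"];f=d["f"].astype(int);R,G,B=f[...,0],f[...,1],f[...,2]
    blue=(B>R*1.5+20)&(B>G*1.15)&(d["r"]>0)
    for nm,m in(("bow",blue&(P[...,2]>.125)&(P[...,2]<.19)),("pot",blue&(P[...,2]<.06)&(P[...,2]>.02))):
        m=m&(abs(P[...,1])<.5)&(P[...,0]>.2)&(P[...,0]<.8)
        q=P[m]
        if len(q)<5: print(n,nm,len(q));continue
        r=cv2.minAreaRect(q[:,:2].astype(np.float32)*1000)
        print(n,nm,len(q),q.mean(0).round(4),q.min(0).round(3),q.max(0).round(3),r)
        if nm=="pot":
            t=q[q[:,2]>.036]; A=np.c_[2*t[:,:2],np.ones(len(t))];s=np.linalg.lstsq(A,(t[:,:2]**2).sum(1),rcond=None)[0];print("rim",s[:2],np.sqrt(s[2]+s[0]**2+s[1]**2))
    # deck
    m=(P[...,2]>.072)&(P[...,2]<.09)&(P[...,0]>.3)&(P[...,0]<.9)&(abs(P[...,1])<.3)
    q=P[m];print("deck",len(q),cv2.minAreaRect(q[:,:2].astype(np.float32)*1000),np.median(q[:,2]))
    m=(P[...,2]>.11)&(P[...,2]<.122)&(P[...,0]>.3)&(P[...,0]<.9)&(abs(P[...,1])<.3)
    q=P[m];print("plate",len(q),q.mean(0),cv2.minAreaRect(q[:,:2].astype(np.float32)*1000),np.median(q[:,2]))
a=np.load("scene.npz")["f"][165:225,235:315];b=np.load("top.npz")["f"][190:250,265:325]
o=np.hstack([cv2.resize(a,(800,600),interpolation=2)[:, :],]);cv2.imwrite("pics/c.png",cv2.cvtColor(o,4))
o=cv2.resize(b,(600,600),interpolation=2);cv2.imwrite("pics/d.png",cv2.cvtColor(o,4))
E
```

```text
scene bow 178 [ 0.4995 -0.1253  0.1547] [ 0.482 -0.136  0.133] [ 0.514 -0.115  0.171] ((498.0783996582031, -127.19412231445312), (13.86094856262207, 31.7508544921875), 52.7647819519043)
scene pot 364 [0.4224 0.2658 0.0352] [0.399 0.237 0.02 ] [0.469 0.307 0.044] ((433.9503479003906, 272.4341735839844), (70.54802703857422, 68.84122467041016), 39.816856384277344)
rim [0.43420247 0.27264402] 0.033076995010155506
deck 5087 ((570.25146484375, -12.32568359375), (273.7137451171875, 451.8138122558594), 4.500985145568848) 0.081566738191727
plate 527 [ 0.51058805 -0.1195381   0.11589136] ((522.5581665039062, -127.13169860839844), (132.85073852539062, 82.2149887084961), 2.2452549934387207) 0.11587682865484417
top bow 38 [ 0.4937 -0.1294  0.1689] [ 0.48  -0.138  0.158] [ 0.51  -0.12   0.175] ((494.4534912109375, -129.82638549804688), (9.131819725036621, 32.66324234008789), 63.89186477661133)
top pot 170 [0.4506 0.2876 0.0377] [0.398 0.236 0.02 ] [0.794 0.497 0.059] ((600.177001953125, 360.8787841796875), (449.7117614746094, 68.58657836914062), 28.085647583007812)
rim [0.60372525 0.36777957] 0.2006471753915845
deck 5523 ((568.9030151367188, -14.3883056640625), (272.2386169433594, 449.1067199707031), 3.5867202281951904) 0.08028815432831138
plate 638 [ 0.49750279 -0.12959894  0.11538186] ((519.5034790039062, -128.78662109375), (130.73614501953125, 80.15702056884766), 3.9228837490081787) 0.11539455004955634
```

View pics/c.png

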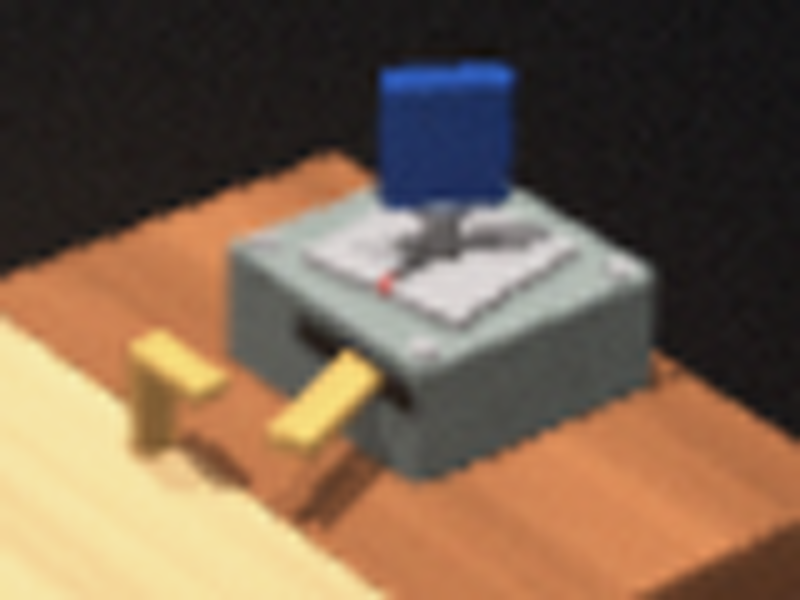

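View pics/d.png

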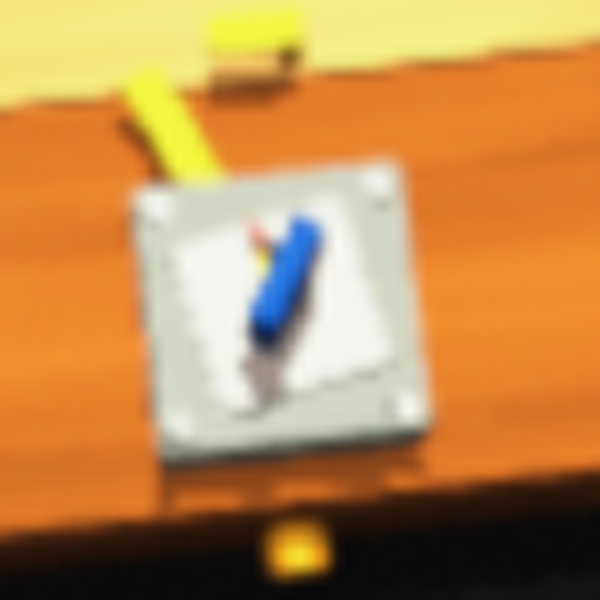

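The crops show the plate turned counterclockwise on the case, with the red slot mark at about (255,232) in the top crop. The key bow runs from (263,330) to (307,222) and the latch sits clear of the keeper. I'll convert these pixels to world angles.

```bash
cat >> h.py <<'E'
def ray(d,uv,z):
    n=cv2.undistortPoints(np.array(uv,float).reshape(-1,1,2),d["K"],np.array([float(d["k1"]),0,0,0,0])).reshape(-1,2)
    v=np.c_[n,np.ones(len(n))]@d["T"][:3,:3].T;o=d["T"][:3,3];return o+v*((z-o[2])/v[:,2:])
E
python3 - <<'E'
from h import *
ang=lambda v:np.degrees(np.arctan2(v[1],v[0])).round(1)
t=np.load("top.npz")
g=lambda p,z:ray(t,np.array(p)/10-.45+[265,190],z)
def sq(p,z,nm):
    c=g(p,z);print(nm,c.mean(0)[:2].round(4),"x-dir",ang(c[0]-c[3]),ang(c[1]-c[2]),"y-dir",ang(c[0]-c[1]),ang(c[3]-c[2]),np.linalg.norm(c-np.roll(c,1,0),axis=1).round(4))
sq([(135,188),(400,162),(430,435),(165,460)],.115,"case")
sq([(178,243),(340,195),(390,355),(235,412)],.118,"plate")
b=g([(263,325),(307,225)],.170);print("bow",b.mean(0),ang(b[1]-b[0]))
r=g([(255,232)],.118);print("red",r)
s=np.load("scene.npz")
h=lambda p,z:ray(s,np.array(p)/10-.45+[235,165],z)
c=h([(383,288),(460,322),(580,243),(305,250)],.118);print("scene red,near,right,left corners",c.round(4),"edge dir",ang(c[1]-c[3]),ang(c[2]-c[1]))
c=h([(232,245),(415,365),(655,268)],.115);print("case scene",c.round(4),ang(c[1]-c[0]),ang(c[2]-c[1]))
b=h([(378,80),(512,80),(383,66),(514,66)],.170);print("bowtop scene",b.round(4))
# deck edges by colour in top: lid yellow/wood region
P=t["P"];m=(P[...,2]>.07)&(P[...,2]<.095)&(P[...,0]>.35)&(P[...,0]<.75)&(P[...,1]>-.3)&(P[...,1]<.02)
m=cv2.morphologyEx(m.astype(np.uint8),cv2.MORPH_OPEN,np.ones((3,3)))>0
q=P[m][:,:2].astype(np.float32)*1000;print("deck",cv2.minAreaRect(q))
# plate+case from depth incl. bystanders/pot
for n,cx,cy in(("pot",163,251),("jar",191,207)):
    print(n,ray(t,[(cx,cy)],.042 if n=="pot" else .075))
m=(P[...,2]>.033)&(P[...,2]<.047)&(abs(P[...,0]-.434)<.05)&(abs(P[...,1]-.272)<.05)
print("potrim top",cv2.minEnclosingCircle(P[m][:,:2].astype(np.float32)*1000),m.sum())
E
```

```text
case [ 0.4944 -0.1301] x-dir 3.9 3.3 y-dir 93.4 93.1 [0.0819 0.0789 0.0823 0.0781]
plate [ 0.4967 -0.131 ] x-dir 15.9 14.3 y-dir 104.5 108.1 [0.0532 0.05   0.0501 0.0486]
bow [ 0.49431346 -0.12928808  0.17      ] -25.9
red [[ 0.51770494 -0.12291343  0.118     ]]
scene red,near,right,left corners [[ 0.5217 -0.1202  0.118 ]
 [ 0.5149 -0.0957  0.118 ]
 [ 0.4652 -0.1105  0.118 ]
 [ 0.5278 -0.1471  0.118 ]] edge dir 104.0 -163.4
case scene [[ 0.5395 -0.164   0.115 ]
 [ 0.5336 -0.0891  0.115 ]
 [ 0.4533 -0.0934  0.115 ]] 94.6 -176.9
bowtop scene [[ 0.5144 -0.1345  0.17  ]
 [ 0.4857 -0.116   0.17  ]
 [ 0.509  -0.1401  0.17  ]
 [ 0.4808 -0.1218  0.17  ]]
deck ((577.0958862304688, -124.73041534423828), (270.6909484863281, 228.0006561279297), 4.009120464324951)
pot [[0.42918487 0.26895867 0.042     ]]
jar [[0.55637683 0.17647266 0.075     ]]
potrim top ((431.91302490234375, 272.6026611328125), 36.055850982666016) 114
```

Request:
apply_moves:
  targets:
    - [1, 0.029, 0.018, 0, 0, 0, 0]
    - [1, 0.029, 0.018, 0, 0, 0, 0]
    - [1, 0.029, 0.018, 0, 0, 0, 0]
    - [1, 0.029, 0.018, 0, 0, 0, 0]
    - [1, 0.029, 0.018, 0, 0, 0, 0]
    - [1, 0.029, 0.018, 0, 0, 0, 0]
    - [1, 0.029, 0.018, 0, 0, 0, 0]
    - [1, 0.029, 0.018, 0, 0, 0, 0]
    - [1, 0.029, 0.018, 0, 0, 0, 0]
    - [1, 0.029, 0.018, 0, 0, 0, 0]
    - [1, 0.029, 0.018, 0, 0, 0, 0]
    - [1, 0.029, 0.018, 0, 0, 0, 0]

```text
time_s: 1.1
tcp_pos: [0.4546, 0.3531, 0.2454]
eef_rot: [180.0, 0.0, -14.8]
contact_force: [0.5, 0.6, -1.4]
gripper_width: 0.0878
gripper_force: 0.0
```

Request:
apply_moves:
  targets:
    - [1, 0.013, 0.035, 0, 0, 0, 0]
    - [1, 0.013, 0.035, 0, 0, 0, 0]
    - [1, 0.013, 0.035, 0, 0, 0, 0]
    - [1, 0.013, 0.035, 0, 0, 0, 0]
    - [1, 0.013, 0.035, 0, 0, 0, 0]
    - [1, 0.013, 0.035, 0, 0, 0, 0]
    - [1, 0.013, 0.035, 0, 0, 0, 0]
    - [1, 0.013, 0.035, 0, 0, 0, 0]
    - [1, 0.013, 0.035, 0, 0, 0, 0]
    - [1, 0.013, 0.035, 0, 0, 0, 0]
    - [1, 0.013, 0.035, 0, 0, 0, 0]
    - [1, 0.013, 0.035, 0, 0, 0, 0]
    - [1, 0.013, 0.035, 0, 0, 0, 0]
    - [1, 0, 0, 0, 0, 0, 0.062]
    - [1, 0, 0, 0, 0, 0, 0.062]
    - [1, 0, 0, 0, 0, 0, 0]

```text
time_s: 2.43
tcp_pos: [0.5004, -0.1295, 0.2451]
eef_rot: [180.0, 0.1, -26.4]
contact_force: [-0.1, 0.3, 0.5]
gripper_width: 0.0875
gripper_force: 0.0
```

Request:
apply_moves:
  targets:
    - [1, -0.0045, 0.0018, 0.02, 0, 0, 0]
    - [1, 0, 0, 0.025, 0, 0, 0]
    - [0.6, 0, 0, 0.025, 0, 0, 0]
    - [0.4, 0, 0, 0.015, 0, 0, 0]
    - [0.3, 0, 0, 0.006, 0, 0, 0]
    - [0.25, 0, 0, 0, 0, 0, 0]
    - [0.25, 0, 0, 0, 0, 0, 0]
    - [0.25, 0, 0, 0, 0, 0, 0]
  newtons: 5

```text
time_s: 3.1
tcp_pos: [0.4969, -0.1279, 0.1558]
eef_rot: [-180.0, -0.1, -25.9]
contact_force: [0.4, 0.7, -0.6]
gripper_width: 0.0529
gripper_force: 0.0
```

```bash
python3 - <<'E'
from h import *
a=snap("scene");b=snap("top")
x=cv2.resize(a["frame"][140:215,230:330],(800,600),interpolation=2)
cv2.imwrite("pics/e.png",cv2.cvtColor(x,4))
s=get_state();print(s["tcp_pos"],s["eef_rot"],s["gripper_width"],s["contact_force"],s["moment"])
E
```

```text
[ 0.49674533 -0.1279721   0.15574333] [-1.79941826e+02 -1.05820155e-01 -2.59422742e+01] 0.04535194374829064 [0.40247943 0.03536397 0.42552742] [-0.03958585  0.03169981  0.05511852]
```

View pics/e.png

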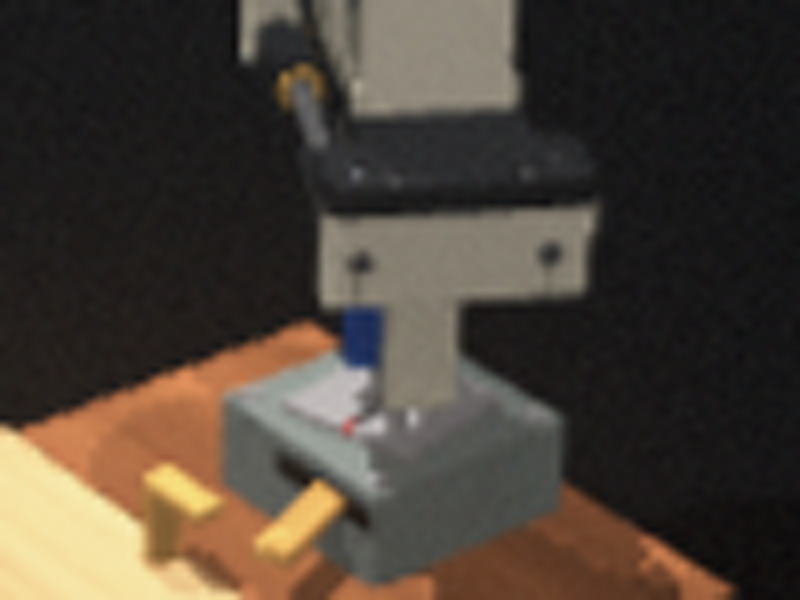

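The fingers straddle the bow (blue at (362,335), near finger at (420,350)), with the tips clear above the plate. I'll close gently.

Request:
apply_moves:
  targets:
    - [0, 0, 0, 0, 0, 0, 0]
    - [0, 0, 0, 0, 0, 0, 0]
    - [0, 0, 0, 0, 0, 0, 0]
    - [0, 0, 0, 0, 0, 0, 0]
    - [0, 0, 0, 0, 0, 0, 0]
    - [0, 0, 0, 0, 0, 0, 0]
    - [0, 0, 0, 0, 0, 0, 0]
    - [0, 0, 0, 0, 0, 0, 0]
  newtons: 4

```text
time_s: 3.87
tcp_pos: [0.496, -0.1282, 0.1546]
eef_rot: [180.0, -0.0, -26.0]
contact_force: [-0.8, 0.5, 1.2]
gripper_width: 0.0101
gripper_force: 4.0
```

```bash
cat > st.py <<'E'
from h import *
s=get_state()
for k in("time_s","tcp_pos","eef_rot","contact_force","moment","gripper_width","gripper_force"):print(k,np.round(s[k],4))
E
python3 st.py
```

```text
time_s 3.8667
tcp_pos [ 0.496  -0.1282  0.1546]
eef_rot [ 1.79997e+02 -2.30000e-03 -2.59879e+01]
contact_force [-0.8397  0.4809  1.17  ]
moment [-0.0077  0.1343 -0.0203]
gripper_width 0.0101
gripper_force 4.0001
```

Request:
apply_moves:
  targets:
    - [0, 0, 0, 0, 0, 0, 0]
    - [0, 0, 0, 0, 0, 0, 0.02]
    - [0, 0, 0, 0, 0, 0, 0.025]
    - [0, 0, 0, 0, 0, 0, 0.025]
    - [0, 0, 0, 0, 0, 0, 0.025]
    - [0, 0, 0, 0, 0, 0, 0.025]
    - [0, 0, 0, 0, 0, 0, 0.025]
    - [0, 0, 0, 0, 0, 0, 0.025]
  newtons: 15

```text
time_s: 4.53
tcp_pos: [0.4969, -0.1276, 0.1547]
eef_rot: [-179.9, -0.1, -41.4]
contact_force: [3.2, 3.4, -1.4]
gripper_width: 0.0097
gripper_force: 15.0
```

```bash
python3 st.py
```

```text
time_s 4.5333
tcp_pos [ 0.4969 -0.1276  0.1547]
eef_rot [-1.798933e+02 -5.270000e-02 -4.139670e+01]
contact_force [ 3.1771  3.3795 -1.3854]
moment [ 1.5343 -1.0655  0.099 ]
gripper_width 0.0097
gripper_force 15.0016
```

Request:
apply_moves:
  targets:
    - [0, 0, 0, 0, 0, 0, 0.025]
    - [0, 0, 0, 0, 0, 0, 0.025]
    - [0, 0, 0, 0, 0, 0, 0.025]
    - [0, 0, 0, 0, 0, 0, 0.025]
    - [0, 0, 0, 0, 0, 0, 0.025]
    - [0, 0, 0, 0, 0, 0, 0.025]

```text
time_s: 5.03
tcp_pos: [0.4973, -0.1274, 0.1547]
eef_rot: [-179.8, -0.0, -54.9]
contact_force: [2.4, 2.8, -1.9]
gripper_width: 0.0102
gripper_force: 15.0
```

```bash
python3 st.py
```

```text
time_s 5.0333
tcp_pos [ 0.4973 -0.1274  0.1547]
eef_rot [-1.798495e+02 -4.080000e-02 -5.487730e+01]
contact_force [ 2.397   2.8472 -1.8602]
moment [ 1.2353 -1.2347  0.081 ]
gripper_width 0.0102
gripper_force 15.0027
```

Request:
apply_moves:
  targets:
    - [0, 0, 0, 0, 0, 0, 0.015]
    - [0, 0, 0, 0, 0, 0, 0.015]
    - [0, 0, 0, 0, 0, 0, 0.015]

```text
time_s: 5.28
tcp_pos: [0.4971, -0.1277, 0.1548]
eef_rot: [-179.9, -0.0, -58.9]
contact_force: [4.4, 3.8, -3.0]
gripper_width: 0.0099
gripper_force: 15.0
```

```bash
python3 st.py
```

```text
time_s 5.2833
tcp_pos [ 0.4971 -0.1277  0.1548]
eef_rot [-1.798696e+02 -3.910000e-02 -5.888380e+01]
contact_force [ 4.4213  3.761  -2.9944]
moment [ 1.3809 -1.7194  0.0681]
gripper_width 0.0099
gripper_force 15.0034
```

Request:
apply_moves:
  targets:
    - [0, 0, 0, 0, 0, 0, 0.012]
    - [0, 0, 0, 0, 0, 0, 0.012]
    - [0, 0, 0, 0, 0, 0, 0]

```text
time_s: 5.53
tcp_pos: [0.497, -0.1277, 0.1547]
eef_rot: [-179.9, -0.0, -61.1]
contact_force: [4.3, 2.8, -3.1]
gripper_width: 0.01
gripper_force: 15.0
```

```bash
python3 st.py
```

```text
time_s 5.5333
tcp_pos [ 0.497  -0.1277  0.1547]
eef_rot [-1.798795e+02 -3.100000e-02 -6.105200e+01]
contact_force [ 4.2556  2.8005 -3.0592]
moment [ 1.2335 -1.6146  0.1399]
gripper_width 0.01
gripper_force 15.0034
```

Request:
apply_moves:
  targets:
    - [0, 0, 0, 0, 0, 0, 0.012]
    - [0, 0, 0, 0, 0, 0, 0.012]
    - [0, 0, 0, 0, 0, 0, 0]

```text
time_s: 5.78
tcp_pos: [0.497, -0.1278, 0.1547]
eef_rot: [-179.9, -0.0, -63.2]
contact_force: [3.8, 3.1, -1.8]
gripper_width: 0.0099
gripper_force: 15.0
```

```bash
python3 st.py
```

```text
time_s 5.7833
tcp_pos [ 0.497  -0.1278  0.1547]
eef_rot [-1.798866e+02 -2.650000e-02 -6.320780e+01]
contact_force [ 3.8154  3.1456 -1.8197]
moment [ 1.2655 -1.5786  0.083 ]
gripper_width 0.0099
gripper_force 15.0034
```

Request:
apply_moves:
  targets:
    - [0, 0, 0, 0, 0, 0, 0.012]
    - [0, 0, 0, 0, 0, 0, 0.012]
    - [0, 0, 0, 0, 0, 0, 0]

```text
time_s: 6.03
tcp_pos: [0.4973, -0.1277, 0.1548]
eef_rot: [-179.8, -0.0, -65.4]
contact_force: [4.6, 3.2, -2.4]
gripper_width: 0.0097
gripper_force: 15.0
```

```bash
python3 st.py
```

```text
time_s 6.0333
tcp_pos [ 0.4973 -0.1277  0.1548]
eef_rot [-1.798485e+02 -3.100000e-02 -6.536710e+01]
contact_force [ 4.6441  3.1691 -2.3913]
moment [ 1.3365 -2.015   0.1489]
gripper_width 0.0097
gripper_force 15.0055
```

Request:
apply_moves:
  targets:
    - [0, 0, 0, 0, 0, 0, 0.01]
    - [0, 0, 0, 0, 0, 0, 0.01]
    - [0, 0, 0, 0, 0, 0, 0]

```text
time_s: 6.28
tcp_pos: [0.4975, -0.1276, 0.1548]
eef_rot: [-179.8, -0.0, -67.1]
contact_force: [6.4, 3.5, -2.8]
gripper_width: 0.0099
gripper_force: 15.0
```

```bash
python3 st.py; python3 - <<'E'
from h import *
a=snap("scene");b=snap("top")
x=cv2.resize(a["frame"][165:225,235:315],(800,600),interpolation=2)
cv2.imwrite("pics/f.png",cv2.cvtColor(x,4))
E
```

```text
time_s 6.2833
tcp_pos [ 0.4975 -0.1276  0.1548]
eef_rot [-1.798305e+02 -2.810000e-02 -6.714610e+01]
contact_force [ 6.3976  3.4739 -2.8015]
moment [ 1.4944 -2.2019  0.1147]
gripper_width 0.0099
gripper_force 15.012
```

View pics/f.png

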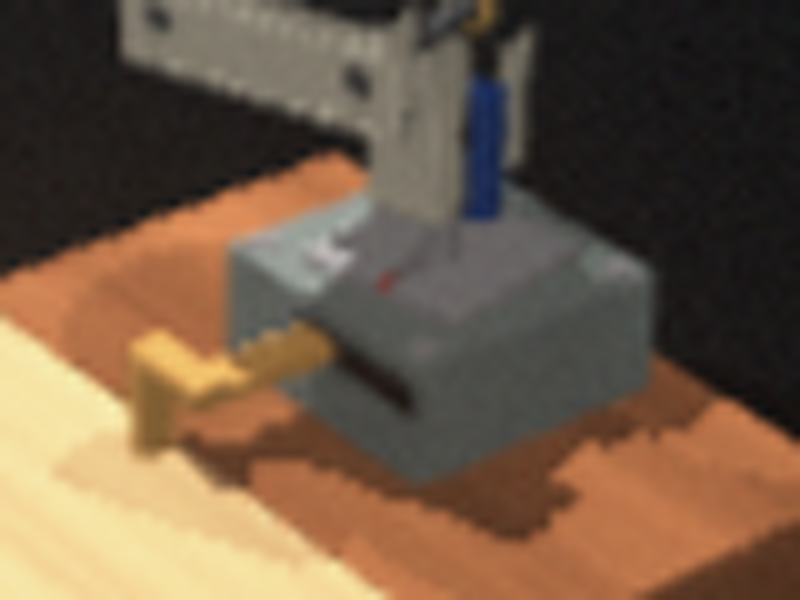

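The tongue, from (235,370) to (325,340), now reaches the keeper, and the force is starting to climb. I'll take one more small increment to confirm the stop.

Request:
apply_moves:
  targets:
    - [0, 0, 0, 0, 0, 0, 0.01]
    - [0, 0, 0, 0, 0, 0, 0.01]
    - [0, 0, 0, 0, 0, 0, 0]

```text
time_s: 6.63
tcp_pos: [0.4976, -0.1275, 0.1548]
eef_rot: [-179.8, -0.0, -68.9]
contact_force: [6.5, 3.8, -3.5]
gripper_width: 0.0101
gripper_force: 15.0
```

```bash
python3 st.py; python3 - <<'E'
from h import *
s=np.load("scene.npz")
h=lambda p,z:ray(s,np.array(p)/10-.45+[235,165],z)
f0=h([(270,430),(350,352),(310,450),(380,378)],.1)  # before
f1=h([(240,352),(312,322),(245,387),(330,352)],.1)
for f in(f0,f1):
  print([np.degrees(np.arctan2(*(f[i]-f[i+1])[1::-1])).round(1) for i in(0,2)],f.round(3))
E
```

```text
time_s 6.6333
tcp_pos [ 0.4976 -0.1275  0.1548]
eef_rot [-1.79814e+02 -2.93000e-02 -6.89348e+01]
contact_force [ 6.5476  3.7972 -3.4985]
moment [ 1.6142 -2.4333  0.258 ]
gripper_width 0.0101
gripper_force 15.0409
[np.float64(27.2), np.float64(27.9)] [[ 0.568 -0.103  0.1  ]
 [ 0.53  -0.123  0.1  ]
 [ 0.565 -0.09   0.1  ]
 [ 0.531 -0.108  0.1  ]]
[np.float64(4.9), np.float64(4.1)] [[ 0.554 -0.138  0.1  ]
 [ 0.53  -0.141  0.1  ]
 [ 0.562 -0.124  0.1  ]
 [ 0.534 -0.126  0.1  ]]
```

Request:
apply_moves:
  targets:
    - [0, 0, 0, 0, 0, 0, 0.004]
    - [0, 0, 0, 0, 0, 0, 0]
    - [0, 0, 0, 0, 0, 0, 0]
    - [0, 0, 0, 0, 0, 0, 0]

```text
time_s: 6.97
tcp_pos: [0.4977, -0.1276, 0.1548]
eef_rot: [-179.8, -0.0, -69.2]
contact_force: [6.9, 3.6, -3.7]
gripper_width: 0.0101
gripper_force: 15.1
```

```bash
python3 st.py
```

```text
time_s 6.9667
tcp_pos [ 0.4977 -0.1276  0.1548]
eef_rot [-1.798143e+02 -3.140000e-02 -6.923680e+01]
contact_force [ 6.9232  3.6033 -3.651 ]
moment [ 1.5169 -2.3784  0.2466]
gripper_width 0.0101
gripper_force 15.0533
```

Request:
apply_moves:
  targets:
    - [0, 0, 0, 0, 0, 0, -0.02]
    - [0, 0, 0, 0, 0, 0, -0.04]
    - [0, 0, 0, 0, 0, 0, -0.04]
    - [0, 0, 0, 0, 0, 0, -0.04]
    - [0, 0, 0, 0, 0, 0, -0.04]
    - [0, 0, 0, 0, 0, 0, -0.04]
    - [0, 0, 0, 0, 0, 0, -0.04]
    - [0, 0, 0, 0, 0, 0, -0.04]
    - [0, 0, 0, 0, 0, 0, -0.04]
    - [0, 0, 0, 0, 0, 0, -0.04]

```text
time_s: 7.8
tcp_pos: [0.4954, -0.1285, 0.1546]
eef_rot: [179.9, 0.0, -34.9]
contact_force: [0.0, -0.7, 1.4]
gripper_width: 0.0097
gripper_force: 15.0
```

```bash
python3 st.py
```

```text
time_s 7.8
tcp_pos [ 0.4954 -0.1285  0.1546]
eef_rot [ 1.799366e+02  3.240000e-02 -3.490100e+01]
contact_force [ 0.0046 -0.7457  1.4264]
moment [ 0.0012  0.0784 -0.0197]
gripper_width 0.0097
gripper_force 15.0005
```

Forces are free. I'll carry on back toward the slot, to about 10°.

Request:
apply_moves:
  targets:
    - [0, 0, 0, 0, 0, 0, -0.04]
    - [0, 0, 0, 0, 0, 0, -0.04]
    - [0, 0, 0, 0, 0, 0, -0.04]
    - [0, 0, 0, 0, 0, 0, -0.04]
    - [0, 0, 0, 0, 0, 0, -0.04]
    - [0, 0, 0, 0, 0, 0, -0.04]
    - [0, 0, 0, 0, 0, 0, -0.04]
    - [0, 0, 0, 0, 0, 0, -0.04]
    - [0, 0, 0, 0, 0, 0, -0.04]
    - [0, 0, 0, 0, 0, 0, -0.04]
    - [0, 0, 0, 0, 0, 0, -0.04]
    - [0, 0, 0, 0, 0, 0, -0.03]
    - [0, 0, 0, 0, 0, 0, 0]
    - [0, 0, 0, 0, 0, 0, 0]

```text
time_s: 8.97
tcp_pos: [0.4955, -0.1285, 0.1546]
eef_rot: [180.0, 0.1, 7.1]
contact_force: [-0.8, -0.6, 2.1]
gripper_width: 0.0102
gripper_force: 15.0
```

```bash
python3 st.py; python3 - <<'E'
from h import *
a=snap("scene");b=snap("top")
x=cv2.resize(a["frame"][165:225,235:315],(800,600),interpolation=2)
cv2.imwrite("pics/g.png",cv2.cvtColor(x,4))
E
```

```text
time_s 8.9667
tcp_pos [ 0.4955 -0.1285  0.1546]
eef_rot [1.79979e+02 5.56000e-02 7.13090e+00]
contact_force [-0.8456 -0.5962  2.0717]
moment [-0.3701  0.2888  0.0079]
gripper_width 0.0102
gripper_force 14.9999
```

View pics/g.png

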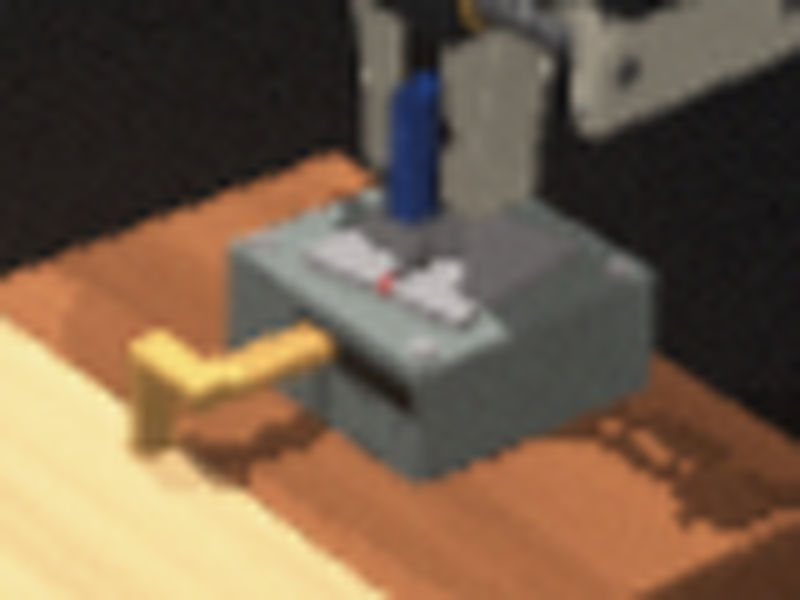

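The latch has stayed in the keeper (tongue (190,390) to (330,340)). I'll turn to about 13° and feel upward gently.

Request:
apply_moves:
  targets:
    - [0, 0, 0, 0, 0, 0, -0.035]
    - [0, 0, 0, 0, 0, 0, -0.035]
    - [0, 0, 0, 0, 0, 0, 0]
    - [0, 0, 0, -0.001, 0, 0, 0]
    - [0, 0, 0, -0.001, 0, 0, 0]
    - [0, 0, 0, -0.001, 0, 0, 0]
    - [0, 0, 0, -0.001, 0, 0, 0]
    - [0, 0, 0, 0, 0, 0, 0]

```text
time_s: 9.73
tcp_pos: [0.4961, -0.1281, 0.1588]
eef_rot: [180.0, -0.0, 13.5]
contact_force: [0.0, 0.4, -0.4]
gripper_width: 0.0101
gripper_force: 15.0
```

```bash
python3 st.py
```

```text
time_s 9.7333
tcp_pos [ 0.4961 -0.1281  0.1588]
eef_rot [ 1.799978e+02 -1.570000e-02  1.348910e+01]
contact_force [ 0.024   0.439  -0.4022]
moment [-0.0731 -0.0125  0.0107]
gripper_width 0.0101
gripper_force 14.9999
```

Request:
apply_moves:
  targets:
    - [0, 0, 0, -0.001, 0, 0, 0]
    - [0, 0, 0, -0.001, 0, 0, 0]
    - [0, 0, 0, -0.001, 0, 0, 0]
    - [0, 0, 0, 0, 0, 0, 0]

```text
time_s: 10.07
tcp_pos: [0.4961, -0.1281, 0.1618]
eef_rot: [180.0, -0.0, 13.5]
contact_force: [-0.0, 1.1, -0.9]
gripper_width: 0.0098
gripper_force: 15.0
```

```bash
python3 st.py
```

```text
time_s 10.0667
tcp_pos [ 0.4961 -0.1281  0.1618]
eef_rot [ 1.799957e+02 -2.090000e-02  1.351540e+01]
contact_force [-0.0154  1.1011 -0.9356]
moment [-0.0138 -0.0075  0.0019]
gripper_width 0.0098
gripper_force 14.9999
```

It's in the slot, with no resistance at 7 mm. I'll continue drawing slowly.

Request:
apply_moves:
  targets:
    - [0, 0, 0, -0.002, 0, 0, 0]
    - [0, 0, 0, -0.002, 0, 0, 0]
    - [0, 0, 0, -0.002, 0, 0, 0]
    - [0, 0, 0, -0.002, 0, 0, 0]
    - [0, 0, 0, -0.002, 0, 0, 0]
    - [0, 0, 0, 0, 0, 0, 0]

```text
time_s: 10.57
tcp_pos: [0.4963, -0.1281, 0.1721]
eef_rot: [180.0, -0.0, 13.5]
contact_force: [0.4, -0.5, 0.3]
gripper_width: 0.0098
gripper_force: 15.0
```

Request:
apply_moves:
  targets:
    - [0, 0, 0, -0.002, 0, 0, 0]
    - [0, 0, 0, -0.002, 0, 0, 0]
    - [0, 0, 0, -0.002, 0, 0, 0]
    - [0, 0, 0, -0.002, 0, 0, 0]
    - [0, 0, 0, -0.002, 0, 0, 0]
    - [0, 0, 0, -0.002, 0, 0, 0]
    - [0, 0, 0, -0.002, 0, 0, 0]
    - [0, 0, 0, -0.002, 0, 0, 0]
    - [0, 0, 0, -0.002, 0, 0, 0]
    - [0, 0, 0, -0.003, 0, 0, 0]
    - [0, 0, 0, -0.004, 0, 0, 0]
    - [0, 0, 0, -0.005, 0, 0, 0]
    - [0, 0, 0, -0.01, 0, 0, 0]
    - [0, 0, 0, -0.015, 0, 0, 0]
    - [0, 0, 0, -0.02, 0, 0, 0]
    - [0, 0, 0, -0.02, 0, 0, 0]
    - [0, 0, 0, 0, 0, 0, 0]

```text
time_s: 11.98
tcp_pos: [0.498, -0.1285, 0.2716]
eef_rot: [179.9, -0.4, 13.6]
contact_force: [-0.4, -0.2, 1.5]
gripper_width: 0.0099
gripper_force: 15.0
```

```bash
python3 - <<'E'
from h import *
a=snap("scene")
x=cv2.resize(a["frame"][100:235,220:400],(800,600),interpolation=2)
cv2.imwrite("pics/i.png",cv2.cvtColor(x,4))
s=get_state();print(s["tcp_pos"],s["eef_rot"],s["gripper_width"])
E
```

```text
[ 0.49727461 -0.12818723  0.2695764 ] [179.93274071  -0.27535469  13.53460099] 0.009941753200309328
```

View pics/i.png

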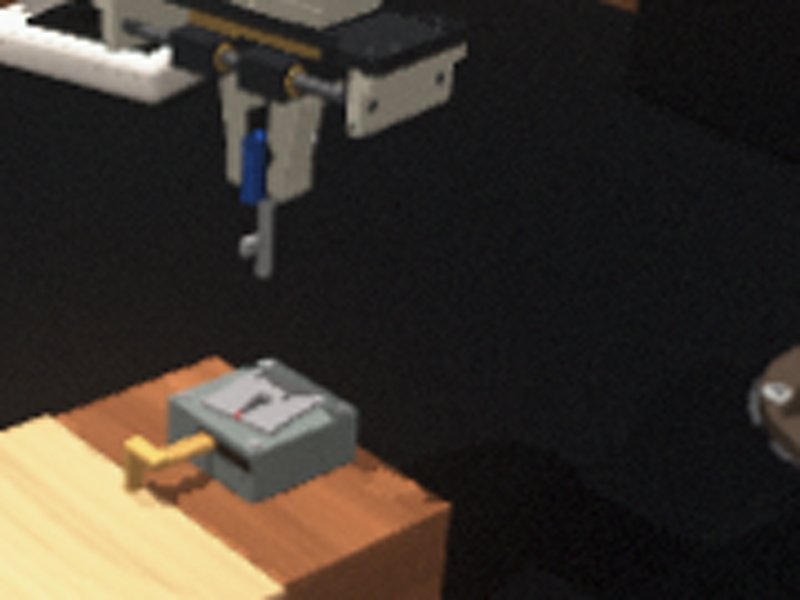

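The key is out and hanging straight (bow (253,165), tip (263,275)), and the latch is still thrown. I'll move it over the pot.

Request:
apply_moves:
  targets:
    - [0, 0.002, -0.015, 0, 0, 0, 0]
    - [0, 0.002, -0.03, 0, 0, 0, 0]
    - [0, 0.002, -0.03, 0, 0, 0, 0]
    - [0, 0.002, -0.03, 0, 0, 0, 0]
    - [0, 0.002, -0.03, 0, 0, 0, 0]
    - [0, 0.002, -0.03, 0, 0, 0, 0]
    - [0, 0.002, -0.03, 0, 0, 0, 0]
    - [0, 0.002, -0.03, 0, 0, 0, 0]
    - [0, 0.002, -0.03, 0, 0, 0, 0]
    - [0, 0.002, -0.03, 0, 0, 0, 0]
    - [0, 0.002, -0.03, 0, 0, 0, 0]
    - [0, 0.002, -0.03, 0, 0, 0, 0]
    - [0, 0.001, -0.03, 0, 0, 0, 0]
    - [0, 0, -0.02, 0, 0, 0, 0]
    - [0, 0, -0.01, 0, 0, 0, 0]
    - [0, 0, 0, 0, 0, 0, 0]
    - [0, 0, 0, 0, 0, 0, 0]

```text
time_s: 13.45
tcp_pos: [0.4253, 0.2713, 0.2663]
eef_rot: [180.0, 0.0, 13.6]
contact_force: [0.2, 0.0, -1.0]
gripper_width: 0.0097
gripper_force: 15.0
```

```bash
python3 - <<'E'
from h import *
a=snap("scene");P=np.load("scene.npz")["P"]
x=cv2.resize(a["frame"][160:340,320:560],(800,600),interpolation=2)
cv2.imwrite("pics/j.png",cv2.cvtColor(x,4))
s=get_state();print(s["tcp_pos"],s["eef_rot"],s["gripper_width"])
c,q=np.cos(np.radians(s["eef_rot"][2])),np.sin(np.radians(s["eef_rot"][2]))
d=np.array([.433,.2725])-s["tcp_pos"][:2];print("tool",c*d[0]+q*d[1],q*d[0]-c*d[1])
E
```

```text
[0.42547769 0.27086797 0.26637522] [1.79972552e+02 3.35536809e-02 1.35298168e+01] 0.009892289200998286
tool 0.007695368873721488 0.00017312063930000803
```

View pics/j.png

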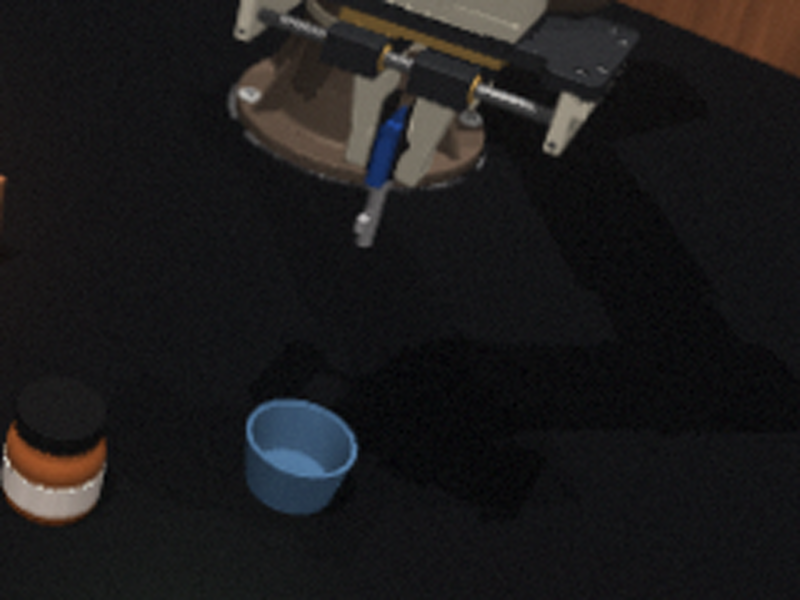

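The key hangs over the pot (tip (365,240) above the mouth at (300,440)), 8 mm short in the tool x direction, which leaves room for the bit. I'll lower it.

Request:
apply_moves:
  targets:
    - [0, 0, 0, 0.02, 0, 0, 0]
    - [0, 0, 0, 0.03, 0, 0, 0]
    - [0, 0, 0, 0.03, 0, 0, 0]
    - [0, 0, 0, 0.03, 0, 0, 0]
    - [0, 0, 0, 0.025, 0, 0, 0]
    - [0, 0, 0, 0.02, 0, 0, 0]
    - [0, 0, 0, 0.015, 0, 0, 0]
    - [0, 0, 0, 0.008, 0, 0, 0]
    - [0, 0, 0, 0.006, 0, 0, 0]
    - [0, 0, 0, 0, 0, 0, 0]
    - [0, 0, 0, 0, 0, 0, 0]

```text
time_s: 14.42
tcp_pos: [0.426, 0.2715, 0.0832]
eef_rot: [-180.0, -0.0, 13.5]
contact_force: [1.3, -0.9, -0.2]
gripper_width: 0.0101
gripper_force: 15.0
```

```bash
python3 - <<'E'
from h import *
a=snap("scene")
x=cv2.resize(a["frame"][235:340,350:490],(800,600),interpolation=2)
cv2.imwrite("pics/k.png",cv2.cvtColor(x,4))
E
python3 st.py
```

```text
time_s 14.4667
tcp_pos [0.4261 0.2717 0.0835]
eef_rot [-1.799576e+02 -6.670000e-02  1.351530e+01]
contact_force [-0.1473 -0.4105 -0.288 ]
moment [ 0.0043  0.013  -0.0298]
gripper_width 0.0101
gripper_force 14.9999
```

View pics/k.png

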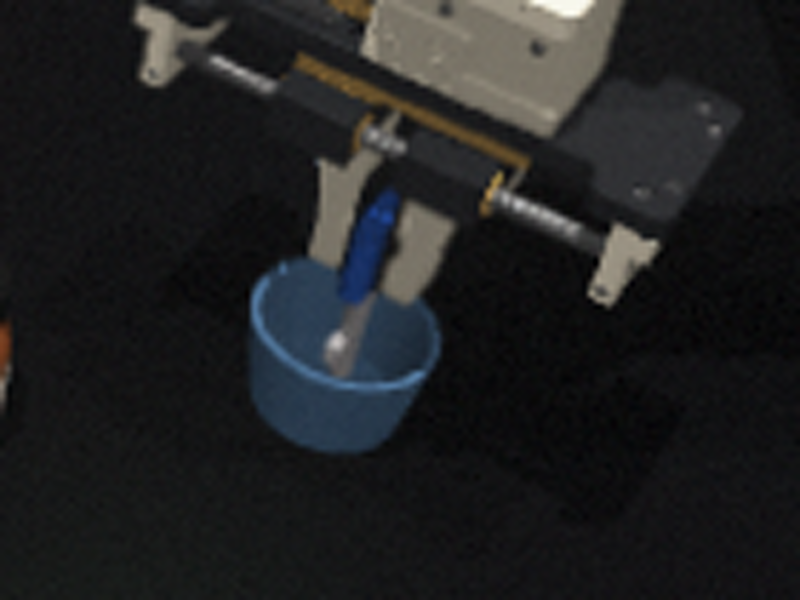

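The key stem is inside the pot (about (345,345)), with the fingers above the rim. I'll lower 4 mm, release and rise.

Request:
apply_moves:
  targets:
    - [0, 0, 0, 0.004, 0, 0, 0]
    - [0, 0, 0, 0, 0, 0, 0]
    - [1, 0, 0, 0, 0, 0, 0]
    - [1, 0, 0, 0, 0, 0, 0]
    - [1, 0, 0, 0, 0, 0, 0]
    - [1, 0, 0, -0.01, 0, 0, 0]
    - [1, 0, 0, -0.02, 0, 0, 0]
    - [1, 0, 0, -0.03, 0, 0, 0]
    - [1, 0, 0, -0.03, 0, 0, 0]
    - [1, 0, 0, -0.03, 0, 0, 0]
    - [1, 0, 0, -0.03, 0, 0, 0]
    - [1, 0, 0, -0.02, 0, 0, 0]
    - [1, 0, 0, 0, 0, 0, 0]
    - [1, 0, 0, 0, 0, 0, 0]
    - [1, 0, 0, 0, 0, 0, 0]

```text
time_s: 15.72
tcp_pos: [0.4252, 0.2712, 0.2486]
eef_rot: [-180.0, 0.0, 13.5]
contact_force: [0.1, -0.5, -0.7]
gripper_width: 0.0867
gripper_force: 0.0
```

```bash
python3 - <<'E'
from h import *
a=snap("scene")
x=cv2.resize(a["frame"][165:375,210:490],(800,600),interpolation=2)
cv2.imwrite("pics/l.png",cv2.cvtColor(x,4))
E
python3 st.py
```

```text
time_s 15.7667
tcp_pos [0.4251 0.271  0.248 ]
eef_rot [1.799675e+02 6.470000e-02 1.351550e+01]
contact_force [ 0.0161  0.3273 -0.4647]
moment [-0.0784 -0.0312 -0.0274]
gripper_width 0.087
gripper_force 0.0
```

View pics/l.png

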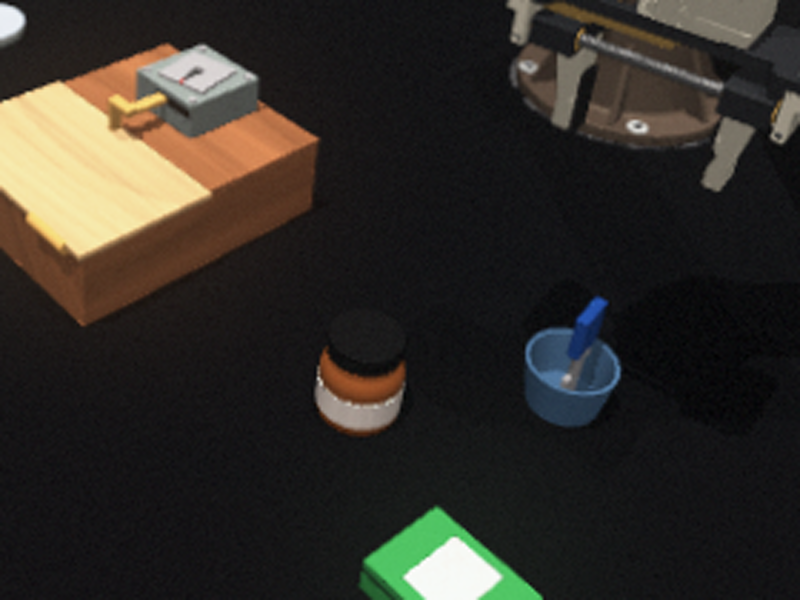

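The key stands or leans in the pot (bow (590,325)), the latch is in the keeper (130,105), and the jar and box haven't moved. I'll let it settle, then hand in.

Request:
apply_moves:
  targets:
    - [1, 0, 0, 0, 0, 0, 0]
    - [1, 0, 0, 0, 0, 0, 0]
    - [1, 0, 0, 0, 0, 0, 0]
    - [1, 0, 0, 0, 0, 0, 0]
    - [1, 0, 0, 0, 0, 0, 0]
    - [1, 0, 0, 0, 0, 0, 0]
    - [1, 0, 0, 0, 0, 0, 0]
    - [1, 0, 0, 0, 0, 0, 0]

```text
time_s: 16.43
tcp_pos: [0.4256, 0.2715, 0.2485]
eef_rot: [180.0, 0.0, 13.5]
contact_force: [-0.5, 0.0, -0.2]
gripper_width: 0.0875
gripper_force: 0.0
```

```bash
python3 -c "
from plant import close_job
print(close_job())"
```

```text
the job is handed in; nothing more can be done
None
```

The job is handed in with no verdict returned: by picture and feel the latch is thrown and the key, drawn without resistance, is released in the blue pot, but I viewed 11 pictures, one over the limit of 10.

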